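# Tip a glass counting chamber out of its case and lay it on the warming plate

### The arm

A 6-joint arm with a two-finger parallel gripper is mounted at the origin on the work surface. World frame = base frame: x ahead of the robot, y to its left, z up, the work surface at z = 0. Lengths are in m, angles in rad, forces in N, time in s.
With the tool pointing down it reaches from about 0.325 to 0.9 m from the base axis. Payload 6.1 kg.
Tool frame: the origin (TCP) lies at the very end of the fingers, on their centre line; the grasp point (between the pads) lies 19 mm behind it (r.grasp_offset is the distance from the TCP to the grasp point, in m); z points along the fingers, x is the direction in which the jaws open and shut, and the axes are right-handed (so a half turn about z gives the same grasp; the last joint's range is limited). The gripper opens to 87 mm and grips with 3 to 60 N. Pads are 19 mm wide; open, the fingers measure 117 mm over their backs; the gripper's body (75 mm by 190 mm) begins 51 mm behind the grasp point.
Start: joints at [-1.385, 0.22, 1.526, -0, 1.395, -0.126], TCP at [0.192, -0.595, 0.223] pointing down, gripper open.
Joint ranges: [-2.98, 2.98], [-0.91, 2.08], [0.09, 2.57], [-1.24, 4.39], [0.2, 2.65], [-2.68, 2.68]. Speed limits (rad/s): [2.57, 2.57, 3.01, 3.14, 3.14, 3.14].

### API

Orientations are given as a unit quaternion [x, y, z, w].
In Python, from cell import r, read_camera, hand_in gives the robot as it stands. The module is installed in compiled form; this text tells all that it offers.
- The arm moves only by the tool carry_out, never from a script. Its argument "steps" is text: rows parted by semicolons, each of 7 numbers parted by spaces: the opening, from 0 (shut) to 1 (fully open), then the shift along the tool's x, y, z in mm, then the turn, a rotation vector about the tool's x, y, z in degrees. In form: hand dx dy dz ax ay az; .... A call has 1 to 8 rows; each row shifts and turns the commanded pose from where the row before left it, along the tool's axes as they then stand; what a row does not reach is not made up. A row lasts 1/12 s, in which the tool goes at most 41.7 mm and 7.16 degrees, less where a joint would pass 70% of its speed; a pose out of reach is approached as far as the arm can. A call is refused whole if a number of a shift passes 41.7 or a number of a turn 7.16, either way. A call with a gripper value outside its range is refused whole. The fingers move at their own pace and stop on an object; "grip_force" is the grip in N (left out, the last holds). Time passes only in rows, so rows that do not move let the fingers close. It gives the time, the measured TCP pose, the force and the opening at its end, in the units of the state.
- r.read_state(): the state, without advancing time (a new reading comes with each control period).
- read_camera(name): name is "side" or "top"; returns a dict with "image" (480x640x3 uint8, red, green, blue), "vertical_fov" (degrees; the focal length in pixels is half the picture's height over the tangent of half this angle, whatever the lens; pixels are square), "cx", "cy" (the principal point, pixels), "extrinsics" (4x4, takes a point from camera to world coordinates). Camera axes: x right, y up, looking along -z (the intrinsics and any distortion apply to the point x, -y, -z); pixel columns grow to the right and rows downward; lengths in m; the calibration is good to about 2 mm. A picture is of the moment at which its call begins. There is no depth.
- hand_in(): hands the job in, once; it reports no verdict.
The state is a dict: "time_s": time; "joint_pos": joint angles; "qvel": joint speeds; "effort": joint torques, N m; "eef_pos": TCP position; "eef_rot": TCP orientation; "ft_force": force on the tool from outside, world axes, zero at the start; "wrist_torque": the same for the moment, N m; "opening": opening from 0.0 (shut) to 1.0 (fully open).
Only numpy, scipy, OpenCV 4.12 (cv2) and the standard library are available. Lean on these libraries where they do the work, as an engineer would, in place of code of your own. Each camera call takes 0.05 s, during which the arm holds its last target.

### The job

Warm up the blue-banded counting chamber for the next cell count: press down its end over the finger well so that it tips up in its case, then lift it out and lay it flat, face up, on the round top of the warming plate with nothing overhanging the rim. It is glass, so set it down rather than drop it, and leave the yellow-banded chamber and the other things on the bench where they are.

Things in the scene. Friction and masses are not known exactly. Their poses are not given: they have to be found in the camera images.
- case: Black open storage case for two counting chambers, fixed to the bench: 112 mm long (x), 124 wide (y), 31 high (z up); origin at the centre of its underside. Two recesses run along x, centred at y = +31 and -31 mm, 38 mm wide with straight side walls. In each lies one chamber, top flush with the case's top, its +x half on a flat floor 26.5 mm up, its -x half free over a finger well.
- edge_left (a point): Middle of the straight cross edge in the recess at y = +31 mm, on the recess floor (case frame x +5, z 26.5 mm; axes as the case's). To +x the floor is flat for 42 mm up to the end wall. To -x it falls at 28 degrees (the finger well) for 44 mm along the slope to a stop at its foot; the well is open above to 52 mm from the edge. An untipped chamber's centre lies 3 mm to +x of the edge.
- edge_right (a point): The same for the recess at y = -31 mm. In both: a chamber pressed with shut fingertips 20 to 30 mm to the -x side of the edge tips over it, down onto the slope. Glass slips easily on the case (friction about 0.2): once the finger lifts, the chamber slides some 9 mm down to the stop and stays tipped at 28 degrees, its +x end about 15 mm above the recess floor, free at both long sides.
- blue_chamber_center (a point): Centre (half-way up) of the blue-banded counting chamber: a thick glass slide 76 mm long (x), 35 wide (y), 4.5 thick (z), about 30 g. Pale glass, two silvered fields in the middle of the upper (+z) face, a blue band 11 mm wide across its +x end. Its x points along the case's x; it starts in either of the two recesses.
- yellow_chamber_center (a point): Centre of the second counting chamber, the same in all but its band, which is yellow; it lies in the other recess and stays there.
- plate_top (a point): Centre of the upper face of the warming plate's round level pale grey metal top, 135 mm across, 90 mm above the bench, z up, only warm. It stands on a white housing 160 mm wide (y) reaching 85 mm to +x and 131 mm to -x of this point, 66 mm high under the top, with a lower sloping nose with display and two knobs at -x. Fixed; glass does not slide about on it.
- case_lid_center (a point): Centre of the case's clear lift-off lid, lying on the bench upside down, 118 x 130 x 14 mm. Bystander.
- tube_center (a point): Centre of a lying 50 ml tube with an orange cap, 108 mm long (its x), 35 mm across. Bystander.
- tally_center (a point): Centre of a round steel hand tally counter, 46 mm across, 20 mm high. Bystander.
Things that resemble listed ones, but are neither listed nor needed, are in the scene too. Leave any purple look-alike of the case alone. Leave any pink look-alike of the part that bears blue_chamber_center alone.

How it is judged:
On the way:
1. the blue-banded chamber is tipped up in its recess by more than 17 degrees, its centre within 25 mm of where it lay (angle between blue_chamber_center's own z axis and vertical above 0.3 rad and distance of blue_chamber_center from where it was at the start of the episode below 0.025 m), for 0.2 s.
At the end, for the whole second after the job is handed in: The blue-banded chamber lies flat (within 4 degrees) and face up on the round top of the warming plate, its centre within 28 mm of the top's centre (so that no part overhangs the rim), at rest and released; the yellow-banded chamber and the bystanders are where they were (horizontal distance between blue_chamber_center and plate_top below 0.028 m and z of blue_chamber_center in the frame of plate_top between 0 and 0.006 m and angle between blue_chamber_center's own z axis and vertical below 0.07 rad and linear speed of blue_chamber below 0.02 m/s); the robot touches nothing.
It fails at once if the blue-banded chamber falls or is thrown (faster than 0.5 m/s while no finger touches it, as after a fall of over 12 mm) (contact force between the fingers and blue_chamber below 0.01 N and linear speed of blue_chamber above 0.5 m/s).
It fails at once if the yellow-banded chamber is shifted by more than 6 mm or tipped by more than 9 degrees (distance of yellow_chamber_center from where it was at the start of the episode above 0.006 m or angle between yellow_chamber_center's own z axis and vertical above 0.16 rad).
It fails at once if the lid, the tube or the tally counter is pushed more than 20 mm (distance of any of case_lid_center, tube_center, tally_center from where it was at the start of the episode above 0.02 m).
It also fails if it takes over 54 s, if anything falls off the work surface, if the arm or the gripper's body presses on something with over 40 N, if the wrist force passes 120 N, or if a joint passes its speed limit or range.

## Working session

There is one attempt and no reset: what is moved stays moved. The work goes in short steps, Python scripts to look and compute and a tool call to move; the robot and the scene stay as the last step left them, time stands still between calls to the robot, and variables do not carry over. Pictures are saved under pics/ and viewed, and the job is handed in when it is done.

Besides the shell and the picture viewer there is one more tool, called as name(argument=value, ...) on one line, values as JSON. carry_out: Moves the arm, as the interface text tells. Its arguments: {"type":"object","properties":{"steps":{"type":"string"},"grip_force":{"type":"number"}},"required":["steps"]}

```bash
mkdir -p pics
python3 - <<'E'
from cell import r, read_camera
import cv2,numpy as np
for n in("side","top"):
    c=read_camera(n); cv2.imwrite(f"pics/{n}0.png",c["image"][:,:,::-1])
    print(n,{k:(v.tolist() if hasattr(v,'tolist') else v) for k,v in c.items() if k!="image"})
print(r.read_state())
E
```

```text
side {'vertical_fov': 50.956388766561695, 'cx': 305.7432931120395, 'cy': 242.67947893523328, 'extrinsics': [[-0.9977189819608033, 0.038933004821796124, -0.055145753876832085, 0.5117874052688188], [-0.0669888885830135, -0.6717980957198026, 0.7376989951149854, 0.8260914050166043], [-0.008325973907642841, 0.7397104431619124, 0.672873790866977, 0.8901250532164634], [0.0, 0.0, 0.0, 1.0]]}
top {'vertical_fov': 43.78333152757882, 'cx': 304.32268685101207, 'cy': 239.03603992363318, 'extrinsics': [[0.01997112639181562, 0.9897655541566522, -0.1412986267294094, 0.3511705936622841], [-0.9997613281866459, 0.018517964370788762, -0.011591878969174872, -0.048346308059098786], [-0.008856679576225601, 0.14149640560995544, 0.9898991496240144, 1.4667895927787058], [0.0, 0.0, 0.0, 1.0]]}
{'time_s': 0.1, 'joint_pos': array([-1.38510501e+00,  2.21206585e-01,  1.52748591e+00, -2.00863522e-05,
        1.39472689e+00, -1.26123108e-01]), 'qvel': array([-0.00160577, -0.00066637, -0.00291551, -0.00063255,  0.00018008,
        0.00103408]), 'effort': array([ 1.24180689e-03, -4.95944130e+01, -3.88518834e+01,  7.02281320e-02,
        5.15842752e-02, -4.98615600e-05]), 'eef_pos': array([ 0.19161157, -0.5943059 ,  0.22151563]), 'eef_rot': array([ 8.08328011e-01, -5.88731680e-01, -6.71573163e-04, -6.19131763e-04]), 'ft_force': array([ 0.81028508, -0.14983267, -1.00146867]), 'wrist_torque': array([-0.01542064,  0.0085296 , -0.01061336]), 'opening': 1.0044824478463503}
```

View pics/side0.png

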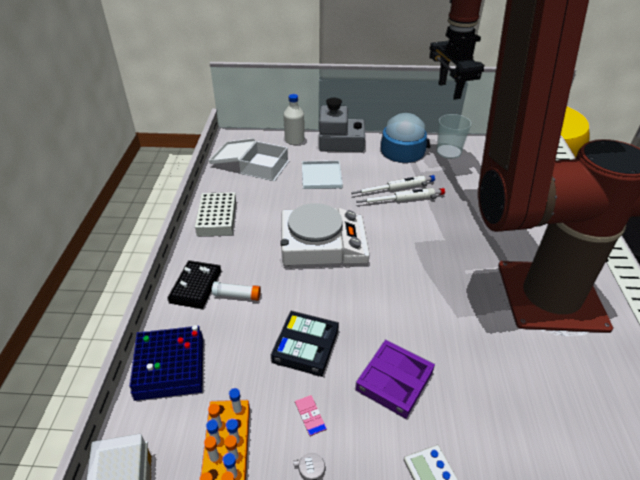

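View pics/top0.png

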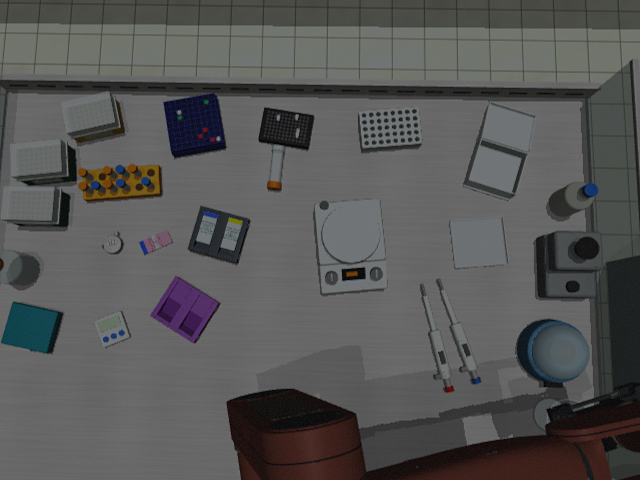

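```bash
cat > h.py <<'E'
import numpy as np,cv2
from scipy.spatial.transform import Rotation as R
def ray(c,u,v):
    f=240/np.tan(np.radians(c["vertical_fov"])/2)
    d=np.array([(u-c["cx"])/f,-(v-c["cy"])/f,-1.]); E=np.array(c["extrinsics"])
    return E[:3,3],E[:3,:3]@d
def onz(c,u,v,z):
    o,d=ray(c,u,v); return o+d*(z-o[2])/d[2]
def proj(c,p):
    f=240/np.tan(np.radians(c["vertical_fov"])/2); E=np.array(c["extrinsics"])
    q=E[:3,:3].T@(np.array(p)-E[:3,3]); return np.array([c["cx"]+f*q[0]/-q[2], c["cy"]-f*q[1]/-q[2]])
E
python3 - <<'E'
from cell import read_camera
from h import *
import pickle
cs={n:read_camera(n) for n in("side","top")}
pickle.dump(cs,open("c0.pkl","wb"))
for n,(x0,y0) in dict(side=(265,302),top=(180,198)).items():
    im=cs[n]["image"][y0:y0+80,x0:x0+80,::-1]
    cv2.imwrite(f"pics/crop_{n}.png",cv2.resize(im,None,fx=7,fy=7,interpolation=cv2.INTER_CUBIC))
a=cv2.imread("pics/crop_side.png");b=cv2.imread("pics/crop_top.png")
cv2.imwrite("pics/crop1.png",cv2.resize(np.hstack([a,b*1]),(800,400)))
E
```

```text
(no output)
```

View pics/crop1.png

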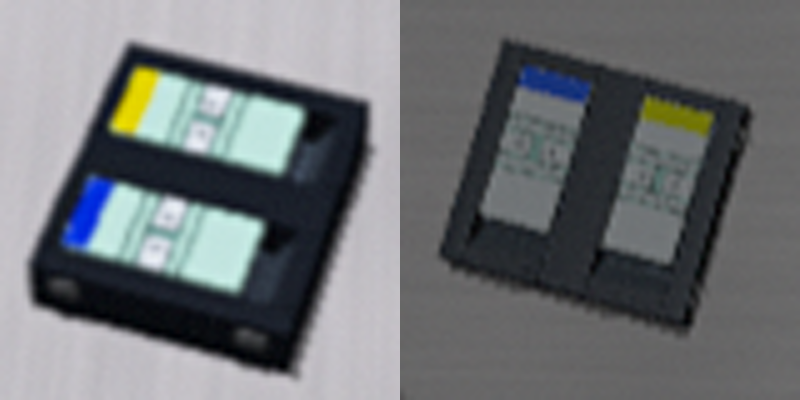

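Candidates: the blue-banded chamber in the black case, at side (≈289,347) and top (≈209,228), which is the one I want. The yellow one beside it is at top (234,232), the pink look-alike at top (155,243), and the purple case at top (185,309). The crop confirms pale glass with a blue band in the left (+y) recess and the band at +x.

```bash
cat > meas.py <<'E'
from h import *
def glass(c,box,z,thr):
    x0,y0,x1,y1=box
    im=c["image"][y0:y1,x0:x1]; k=8
    big=cv2.resize(im,None,fx=k,fy=k,interpolation=cv2.INTER_CUBIC)
    m=(big.max(2)>thr).astype(np.uint8)
    cs,_=cv2.findContours(m,cv2.RETR_EXTERNAL,cv2.CHAIN_APPROX_NONE)
    out=[]
    for q in cs:
        if cv2.contourArea(q)<200*k*k: continue
        q=q[:,0].astype(float)
        P=np.array([onz(c,x0+(u+.5)/k-.5,y0+(v+.5)/k-.5,z)[:2] for u,v in q])
        rc=cv2.minAreaRect((P*1000).astype(np.float32)); out.append((rc,cv2.contourArea(q.astype(np.float32))/k/k))
    return out
E
python3 - <<'E'
from meas import *
import pickle
cs=pickle.load(open("c0.pkl","rb"))
for n,box,t in(("side",(274,312,334,372),None),("top",(192,208,246,262),None)):
    im=cs[n]["image"][box[1]:box[3],box[0]:box[2]]
    for thr in((90,110,130) if n=="side" else (70,80,90)):
        for rc,a in glass(cs[n],box,.031,thr): print(n,thr,np.round(rc[0],1),np.round(rc[1],1),round(rc[2],1),a)
# plate
c=cs["side"];hsv=c["image"]
for n in("side","top"):
    g=cv2.cvtColor(cs[n]["image"],cv2.COLOR_RGB2GRAY)
    x0,y0,x1,y1=(270,190,385,280) if n=="side" else (300,185,400,305)
    cv2.imwrite(f"pics/pl_{n}.png",cv2.resize(cs[n]["image"][y0:y1,x0:x1,::-1],(400,400)))
    for p in[(317,222),(350,250)] if n=="side" else [(350,235),(330,265)]: print(n,p,cs[n]["image"][p[1],p[0]])
cv2.imwrite("pics/pl.png",np.hstack([cv2.imread("pics/pl_side.png"),cv2.imread("pics/pl_top.png")]))
E
```

```text
side 90 [578.2 207.8] [39.4 80. ] 75.8 587.703125
side 90 [563.7 147.6] [40. 80.] 75.7 524.0625
side 90 [614.8 158.2] [35.8 94. ] 6.5 288.1015625
side 110 [578.3 207.6] [38.4 78.9] 75.9 564.8046875
side 110 [563.7 147.6] [38.7 78.9] 75.7 502.7734375
side 110 [615.3 157.4] [35.  92.4] 6.5 277.9609375
side 130 [578.4 207.5] [37.5 77.9] 75.7 543.6953125
side 130 [563.7 147.7] [37.7 78.1] 75.5 483.0390625
side 130 [615.6 156.7] [34.4 90.8] 6.5 268.4921875
top 70 [566.3 146.9] [37.2 78.5] 75.4 455.6328125
top 70 [580.7 207.2] [36.8 79. ] 76.1 452.734375
top 80 [566.4 146.9] [36.3 77.5] 75.4 439.5390625
top 80 [580.8 207.2] [35.9 78. ] 76.1 437.625
top 90 [566.4 147. ] [35.5 76.5] 75.4 423.578125
top 90 [580.8 207.2] [35. 77.] 76.1 421.96875
side (317, 222) [176 183 185]
side (350, 250) [145 144 145]
top (350, 235) [112 116 118]
top (330, 265) [101 105 104]
```

View pics/pl.png

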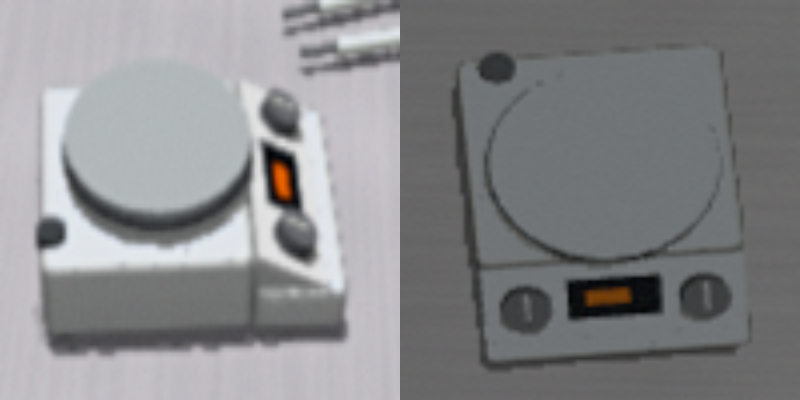

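Run:
```python
from meas import *
import pickle
cs=pickle.load(open("c0.pkl","rb"))
S=lambda a,b:onz(cs["side"],270+a/3.478-.36,190+b/4.444-.39,.09)[:2]*1000
T=lambda a,b:onz(cs["top"],300+(a-400)/4-.38,185+b/3.333-.35,.09)[:2]*1000
for l,r_,u,d,f in((63,250,60,215,S),(487,722,73,260,T)):
    # limits of pixel extent -> world via side points
    cx,cy=(l+r_)/2,(u+d)/2
    print(f(cx,cy),f(l,cy),f(r_,cy),f(cx,u),f(cx,d))
# least-squares circle centre from projected extents
from scipy.optimize import least_squares
th=np.linspace(0,2*np.pi,180)
for n,l,r_,u,d in(("side",270+63/3.478-.36,270+250/3.478-.36,190+60/4.444-.39,190+215/4.444-.39),("top",300+87/4-.38,300+322/4-.38,185+73/3.333-.35,185+260/3.333-.35)):
    def e(p):
        q=np.array([proj(cs[n],[p[0]+.0675*np.cos(t),p[1]+.0675*np.sin(t),.09]) for t in th])
        return [q[:,0].min()-l,q[:,0].max()-r_,q[:,1].min()-u,q[:,1].max()-d]
    s=least_squares(e,[.55,-.13]); print(n,s.x,s.fun)
```

```text
[ 560.80305914 -133.7747143 ] [ 627.40662888 -129.97153057] [ 494.29184631 -137.57262428] [ 564.59876103 -204.02252048] [557.29924086 -68.92885574]
[ 560.14211884 -140.14229599] [558.86693436 -71.73955868] [ 561.41618116 -208.4848386 ] [ 626.67291379 -139.5446595 ] [ 494.4990203  -140.73195842]
side [ 0.56101    -0.13652094] [-0.31327029  0.31253751  0.02319217 -0.05586429]
top [ 0.56062265 -0.14010563] [ 0.3806818  -0.38043636 -0.60336294  0.59223606]
```

```bash
cat > plan.py <<'E'
from h import *
from cell import r
YAW=-14.0
ex=np.array([np.cos(np.radians(YAW)),np.sin(np.radians(YAW)),0]); ey=np.array([-ex[1],ex[0],0]); ez=np.array([0,0,1.])
BL=np.array([.5797,.2073,.02875]); EDGE=BL-.003*ex; EDGE[2]=.0265
PL=np.array([.561,-.138,.09])
def rot(tilt,yaw=YAW,flip=1):  # tool x along +case y, tool z down, tilted so tool points to +x by tilt deg
    a=np.radians(yaw); X=np.array([np.cos(a),np.sin(a),0]); Y=np.array([-X[1],X[0],0]); t=np.radians(tilt)
    z=np.sin(t)*X-np.cos(t)*ez
    return R.from_matrix(np.column_stack([flip*Y,np.cross(z,flip*Y),z]))
def rows(p,q,hand,n=None,vmax=38.,start=None):
    s=r.read_state(); p0,q0=(s["eef_pos"],R.from_quat(s["eef_rot"])) if start is None else start
    rv=(q0.inv()*q).as_rotvec(degrees=True); d=np.linalg.norm(p-p0)*1000
    m=n or int(max(np.ceil(d/vmax),np.ceil(np.linalg.norm(rv)/7.0),1))
    P,Q=np.array(p0),q0; step=(np.array(p)-p0)/m; print("rows",m,"dist",round(d,1),"rot",np.round(rv,1))
    for i in range(m):
        t=p0+step*(i+1)
        dl=np.round(Q.inv().apply(t-P)*1000,1); w=np.round(rv/m,2)
        P=P+Q.apply(dl/1000); Q=Q*R.from_rotvec(w,degrees=True)
        print(hand,*[f"{v:g}" for v in dl],*[f"{v:g}" for v in w],end="; " if (i+1)%8 and i+1<m else "\n")
    return P,Q
def st():
    s=r.read_state(); print(round(s["time_s"],2),np.round(s["eef_pos"]*1000,1),np.round(s["eef_rot"],3),"F",np.round(s["ft_force"],1),"op",round(s["opening"],3),"j",np.round(s["joint_pos"],2))
E
python3 - <<'E'
from plan import *
e=EDGE-.0215*ex; e[2]=.10
a=rows(np.array([.42,-.1,.25]),rot(0)if 0 else rot(0),0)
E
```

```text
rows 22 dist 545.4 rot [-1.000e-01  0.000e+00 -1.481e+02]
0 -18.2 -16.8 -1.3 -0 0 -6.73; 0 -16.1 -18.8 -1.2 -0 0 -6.73; 0 -13.8 -20.5 -1.3 -0 0 -6.73; 0 -11.3 -22.1 -1.2 -0 0 -6.73; 0 -8.7 -23.2 -1.3 -0 0 -6.73; 0 -5.9 -24 -1.2 -0 0 -6.73; 0 -3 -24.6 -1.3 -0 0 -6.73; 0 -0.1 -24.7 -1.2 -0 0 -6.73
0 2.8 -24.6 -1.3 -0 0 -6.73; 0 5.7 -24.1 -1.2 -0 0 -6.73; 0 8.5 -23.3 -1.3 -0 0 -6.73; 0 11.1 -22.1 -1.3 -0 0 -6.73; 0 13.6 -20.7 -1.2 -0 0 -6.73; 0 16 -18.9 -1.3 -0 0 -6.73; 0 18 -17 -1.2 -0 0 -6.73; 0 20 -14.7 -1.3 -0 0 -6.73
0 21.5 -12.2 -1.2 -0 0 -6.73; 0 22.8 -9.7 -1.3 -0 0 -6.73; 0 23.8 -6.9 -1.2 -0 0 -6.73; 0 24.4 -4.1 -1.3 -0 0 -6.73; 0 24.7 -1.2 -1.3 -0 0 -6.73; 0 24.7 1.8 -1.2 -0 0 -6.73
```

carry_out(steps="0 -18.2 -16.8 -1.3 0 0 -6.7; 0 -16.1 -18.8 -1.2 0 0 -6.7; 0 -13.8 -20.5 -1.3 0 0 -6.7; 0 -11.3 -22.1 -1.2 0 0 -6.7; 0 -8.7 -23.2 -1.3 0 0 -6.7; 0 -5.9 -24 -1.2 0 0 -6.7; 0 -3 -24.6 -1.3 0 0 -6.7; 0 -0.1 -24.7 -1.2 0 0 -6.7", grip_force=15)

```text
time_s: 0.87
eef_pos: [0.2753, -0.414, 0.2324]
eef_rot: [0.987, -0.158, -0.0, -0.0]
ft_force: [0.1, 1.3, -1.0]
opening: 0.476
```

carry_out(steps="0 2.8 -24.6 -1.3 0 0 -6.7; 0 5.7 -24.1 -1.2 0 0 -6.7; 0 8.5 -23.3 -1.3 0 0 -6.7; 0 11.1 -22.1 -1.3 0 0 -6.7; 0 13.6 -20.7 -1.2 0 0 -6.7; 0 16 -18.9 -1.3 0 0 -6.7; 0 18 -17 -1.2 0 0 -6.7; 0 20 -14.7 -1.3 0 0 -6.7")

```text
time_s: 1.53
eef_pos: [0.3594, -0.2346, 0.2427]
eef_rot: [0.953, 0.304, 0.0, 0.0]
ft_force: [-0.6, 0.4, 0.4]
opening: 0.015
```

carry_out(steps="0 21.5 -12.2 -1.2 0 0 -6.7; 0 22.8 -9.7 -1.3 0 0 -6.7; 0 23.8 -6.9 -1.2 0 0 -6.7; 0 24.4 -4.1 -1.3 0 0 -6.7; 0 24.7 -1.2 -1.3 0 0 -6.7; 0 24.7 1.8 -1.2 0 0 -6.7")

```text
time_s: 2.03
eef_pos: [0.4231, -0.1004, 0.2502]
eef_rot: [0.79, 0.613, 0.0, 0.0]
ft_force: [1.0, -0.3, 0.6]
opening: 0.005
```

Run:
```python
from plan import *
st()
e=EDGE-.0215*ex; e[2]=.09
a=rows(e,rot(28),0)
```

```text
2.03 [ 423.1 -100.4  250.2] [0.79  0.613 0.    0.   ] F [ 1.  -0.3  0.6] op 0.005 j [-0.41 -0.27  1.96 -0.    1.46 -1.73]
rows 10 dist 376.4 rot [-28.    0.1  -0.4]
0 33.7 5.1 16 -2.8 0.01 -0.04; 0 33.7 4.3 16.3 -2.8 0.01 -0.04; 0 33.6 3.5 16.4 -2.8 0.01 -0.04; 0 33.7 2.7 16.6 -2.8 0.01 -0.04; 0 33.6 1.9 16.8 -2.8 0.01 -0.04; 0 33.7 1.2 16.8 -2.8 0.01 -0.04; 0 33.6 0.3 16.9 -2.8 0.01 -0.04; 0 33.7 -0.4 16.8 -2.8 0.01 -0.04
0 33.6 -1.3 16.8 -2.8 0.01 -0.04; 0 33.7 -2 16.8 -2.8 0.01 -0.04
```

carry_out(steps="0 33.7 5.1 16 -2.8 0 0; 0 33.7 4.3 16.3 -2.8 0 0; 0 33.6 3.5 16.4 -2.8 0 0; 0 33.7 2.7 16.6 -2.8 0 0; 0 33.6 1.9 16.8 -2.8 0 0; 0 33.7 1.2 16.8 -2.8 0 0; 0 33.6 0.3 16.9 -2.8 0 0; 0 33.7 -0.4 16.8 -2.8 0 0")

```text
time_s: 2.7
eef_pos: [0.5315, 0.1504, 0.1217]
eef_rot: [0.776, 0.599, 0.12, 0.155]
ft_force: [1.1, -0.7, -0.3]
opening: 0.005
```

carry_out(steps="0 33.6 -1.3 16.8 -2.8 0 0; 0 33.7 -2 16.8 -2.8 0 -0.4; 0 0 0 0 0 0 0; 0 0 0 0 0 0 0")

```text
time_s: 3.03
eef_pos: [0.5563, 0.2121, 0.0867]
eef_rot: [0.765, 0.597, 0.145, 0.191]
ft_force: [0.0, 0.4, -0.4]
opening: 0.01
```

Run:
```python
from plan import *
from cell import read_camera
st()
c=read_camera("side")
cv2.imwrite("pics/s1.png",cv2.resize(c["image"][280:390,230:380,::-1],None,fx=5,fy=5,interpolation=cv2.INTER_CUBIC))
e=EDGE-.0215*ex; e[2]=.035
a=rows(e,rot(28),0)
e[2]=.021
rows(e,rot(28),0,4,start=a)
```

```text
3.03 [556.3 212.1  86.7] [0.765 0.597 0.145 0.191] F [ 0.   0.4 -0.4] op 0.01 j [ 0.4   0.07  2.05 -0.47  0.68 -0.61]
rows 2 dist 53.6 rot [-0.1  0.4 -0.1]
0 0.9 -13.4 23.2 -0.07 0.19 -0.05; 0 0.9 -13.3 23.2 -0.07 0.19 -0.05
rows 4 dist 14.1 rot [-0.  0.  0.]
0 0 -1.7 3.1 -0 0 0; 0 0 -1.6 3.1 -0 0 0; 0 0 -1.7 3.1 -0 0 0; 0 0 -1.6 3.1 -0 0 0
```

View pics/s1.png

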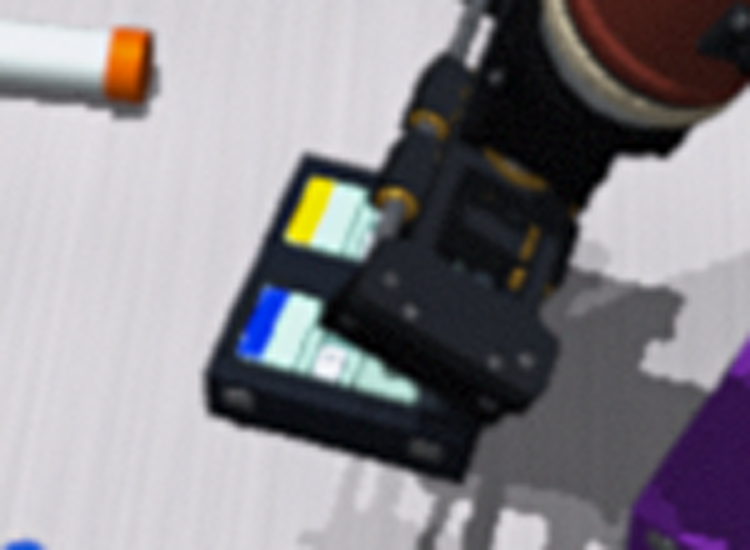

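The picture shows the gripper over the blue chamber's -x half, with the blue band free at about (262,322) in the crop. Next I press.

carry_out(steps="0 0.9 -11.4 20 0 0.2 0; 0 0.9 -11.4 20 0 0.2 0; 0 0 -2 3.6 0 0 0; 0 0 -1.7 3.1 0 0 0; 0 0 -1.7 3.1 0 0 0; 0 0 0 0 0 0 0")

```text
time_s: 3.58
eef_pos: [0.5583, 0.2124, 0.0338]
eef_rot: [0.766, 0.595, 0.15, 0.19]
ft_force: [0.1, 0.3, -0.1]
opening: 0.004
```

Run:
```python
from plan import *
from cell import read_camera
st()
c=read_camera("side")
cv2.imwrite("pics/s2.png",cv2.resize(c["image"][280:390,230:380,::-1],None,fx=5,fy=5,interpolation=cv2.INTER_CUBIC))
```

```text
3.58 [558.3 212.4  33.8] [0.766 0.595 0.15  0.19 ] F [ 0.1  0.3 -0.1] op 0.004 j [ 0.39  0.17  2.07 -0.55  0.56 -0.51]
```

View pics/s2.png

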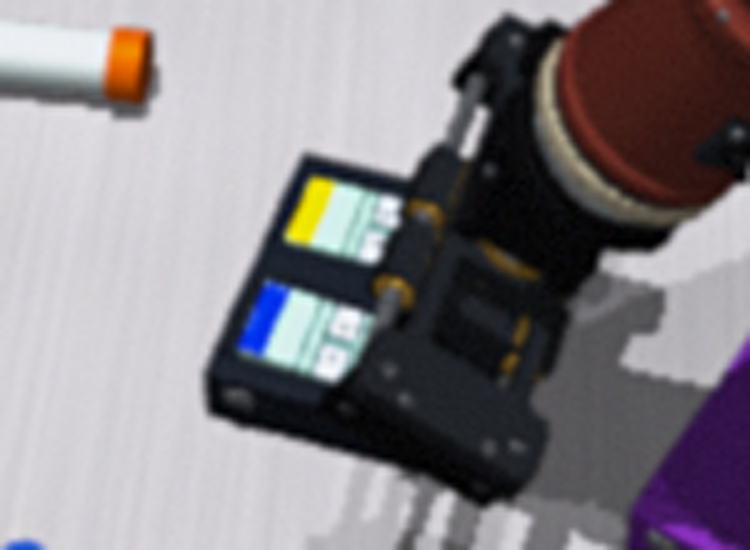

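carry_out(steps="0 0 -1.4 2.6 0 0 0; 0 0 -1.4 2.6 0 0 0; 0 0 -1.4 2.6 0 0 0; 0 0 -1.4 2.6 0 0 0; 0 0 0 0 0 0 0")

```text
time_s: 4.05
eef_pos: [0.5576, 0.2131, 0.0213]
eef_rot: [0.766, 0.596, 0.15, 0.19]
ft_force: [-3.5, -0.6, 5.9]
opening: 0.006
```

Run:
```python
from plan import *
from cell import read_camera
st()
c=read_camera("side")
cv2.imwrite("pics/s3.png",cv2.resize(c["image"][280:390,230:380,::-1],None,fx=5,fy=5,interpolation=cv2.INTER_CUBIC))
```

```text
4.05 [557.6 213.1  21.3] [0.766 0.596 0.15  0.19 ] F [-3.5 -0.6  5.9] op 0.006 j [ 0.39  0.2   2.07 -0.57  0.54 -0.49]
```

View pics/s3.png

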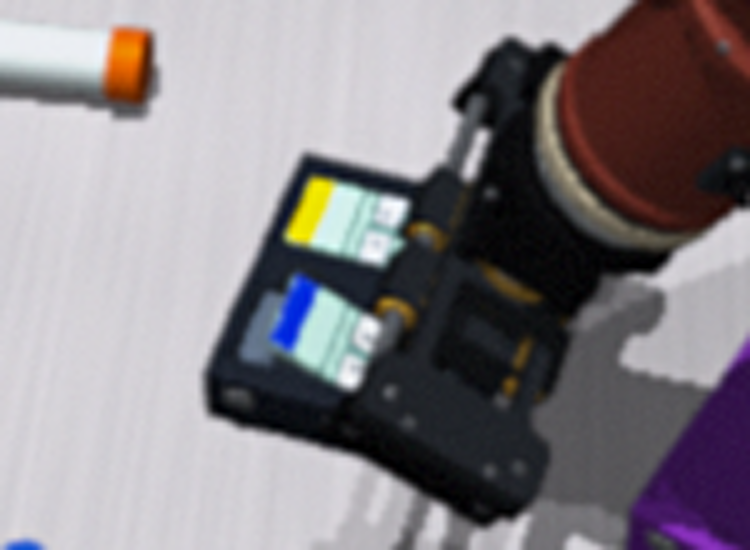

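The chamber has tipped: the blue band at crop (296,312) has risen and moved off the bare floor at (262,330). I hold briefly, then retract along the tool axis.

carry_out(steps="0 0 0 0 0 0 0; 0 0 0 0 0 0 0; 0 0 0 -5 0 0 0; 0 0 0 -15 0 0 0; 0 0 0 -30 0 0 0; 0.53 0 -10 -35 0 0 0; 0.53 0 -20 -20 0 0 0; 0.53 0 0 0 0 0 0")

```text
time_s: 4.77
eef_pos: [0.4819, 0.2327, 0.1015]
eef_rot: [0.765, 0.596, 0.151, 0.19]
ft_force: [1.0, 0.3, -0.2]
opening: 0.155
```

Run:
```python
from plan import *
from cell import read_camera
st()
import pickle
cs={n:read_camera(n) for n in("side","top")}; pickle.dump(cs,open("c1.pkl","wb"))
a=cv2.resize(cs["side"]["image"][300:380,260:340,::-1],(400,400),interpolation=cv2.INTER_CUBIC)
b=cv2.resize(cs["top"]["image"][195:275,180:260,::-1],(400,400),interpolation=cv2.INTER_CUBIC)
cv2.imwrite("pics/s4.png",np.hstack([a,b]))
```

```text
4.77 [481.9 232.7 101.5] [0.765 0.596 0.151 0.19 ] F [ 1.   0.3 -0.2] op 0.155 j [ 0.51 -0.08  2.17 -0.49  0.74 -0.5 ]
```

View pics/s4.png

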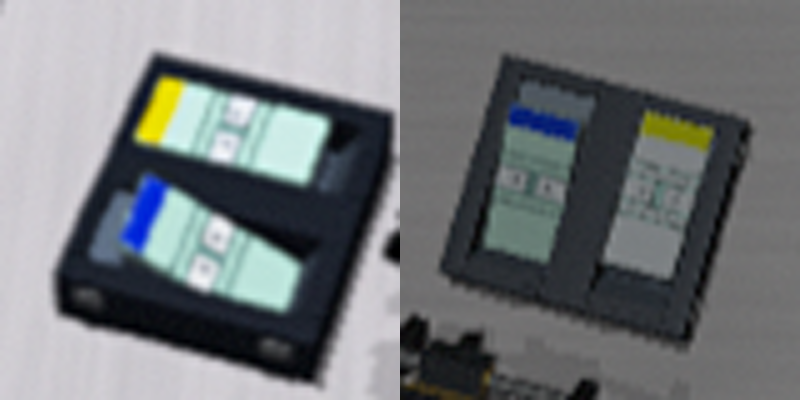

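Run:
```python
from plan import *
import pickle
cs=pickle.load(open("c1.pkl","rb"))
def tri(s,t):
    A=[];b=[]
    for c,(u,v) in((cs["side"],(260+s[0]/5-.4,300+s[1]/5-.4)),(cs["top"],(180+t[0]/5-.4,195+t[1]/5-.4))):
        o,d=ray(c,u,v); d/=np.linalg.norm(d); M=np.eye(3)-np.outer(d,d); A.append(M);b.append(M@o)
    return np.linalg.solve(sum(A),sum(b))
for n,s,t in(("+x+y",(122,242),(110,105)),("+x-y",(145,175),(178,121)),("-x+y",(297,312),(83,248)),("-x-y",(320,240),(155,262))):
    p=tri(s,t); d=p-EDGE; print(n,np.round(p*1000,1),"case rel edge",np.round([d@ex*1000,d@ey*1000,d[2]*1000],1))
u=np.array([np.cos(np.radians(28)),0,np.sin(np.radians(28))]);n=np.array([-u[2],0,u[0]])
for s in(32,-44):print("expected",np.round(s*u+4.5*n,1))
for c in cs: pass
from meas import glass
for rc,a in glass(cs["top"],(192,208,246,262),.031,80): print(np.round(rc[0],1),np.round(rc[1],1),round(rc[2],1))
```

```text
+x+y [605.3 218.4  44.7] case rel edge [25.2 16.9 18.2]
+x-y [598.5 184.9  45.4] case rel edge [ 26.7 -17.2  18.9]
-x+y [535.7 232.7  23.7] case rel edge [-45.9  13.9  -2.8]
-x-y [528.6 197.1  24.4] case rel edge [-44.2 -22.2  -2.1]
expected [26.1  0.  19. ]
expected [-41.    0.  -16.7]
[566.5 147. ] [36.8 78.2] 75.5
[577.  208.6] [39.7 84.3] 76.4
```

Run:
```python
from plan import *
import pickle
cs=pickle.load(open("c1.pkl","rb"))
t=np.radians(28);u=np.array([np.cos(t),0,np.sin(t)]);n=np.array([-u[2],0,u[0]])
ims=[]
for k,(x0,y0) in(("side",(260,300)),("top",(180,195))):
    im=cv2.resize(cs[k]["image"][y0:y0+80,x0:x0+80,::-1],(400,400),interpolation=cv2.INTER_CUBIC)
    for s in(32,-44):
        for y in(-17.5,17.5):
            q=(s*u+4.5*n)/1000; p=EDGE+q[0]*ex+y/1000*ey+q[2]*ez
            w=proj(cs[k],p); w=((w-[x0,y0]+.4)*5); print(k,s,y,np.round(w)); cv2.circle(im,(int(w[0]),int(w[1])),4,(0,0,255),1)
    ims.append(im)
cv2.imwrite("pics/s5.png",np.hstack(ims))
```

```text
side 32 -17.5 [144. 174.]
side 32 17.5 [116. 241.]
side -44 -17.5 [298. 266.]
side -44 17.5 [274. 334.]
top 32 -17.5 [178. 124.]
top 32 17.5 [109. 106.]
top -44 -17.5 [151. 266.]
top -44 17.5 [ 83. 248.]
```

View pics/s5.png

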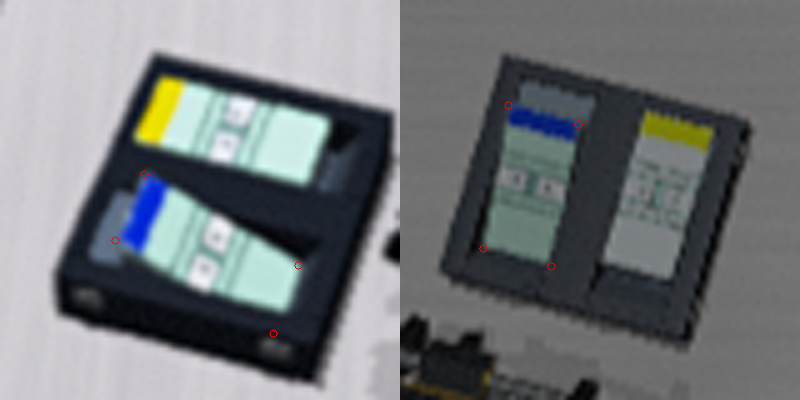

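```bash
cat >> plan.py <<'E'
t28=np.radians(28);U=np.cos(t28)*ex+np.sin(t28)*ez;N=-np.sin(t28)*ex+np.cos(t28)*ez
def G(s,h): return EDGE+s/1000*U+h/1000*N
E
python3 - <<'E'
from plan import *
st(); rows(G(22,30),rot(28),.53); print(G(22,30))
E
```

```text
4.87 [483.5 232.  100. ] [0.765 0.596 0.151 0.19 ] F [-0.2  0.5 -0.2] op 0.239 j [ 0.5  -0.08  2.17 -0.49  0.74 -0.5 ]
rows 3 dist 108.1 rot [ 0.1 -0.2 -0.2]
0.53 -0.2 24.2 26.7 0.02 -0.05 -0.06; 0.53 -0.2 24.1 26.8 0.02 -0.05 -0.06; 0.53 -0.2 24.2 26.7 0.02 -0.05 -0.06
[0.58197117 0.20673373 0.0633168 ]
```

carry_out(steps="0.53 -0.2 24 20 0 0 0; 0.53 -0.2 24 25 0 0 0; 0.53 -0.2 24.3 30 0 0 0; 0.53 0 0 5 0 0 0; 0.53 0 0 0 0 0 0; 0.53 0 0 0 0 0 0")

```text
time_s: 5.37
eef_pos: [0.5812, 0.2049, 0.0608]
eef_rot: [0.766, 0.596, 0.148, 0.19]
ft_force: [-0.9, -0.3, -0.2]
opening: 0.523
```

Run:
```python
from plan import *
from cell import read_camera
st(); rows(G(22,1),rot(28),.53)
c=read_camera("side"); cv2.imwrite("pics/s6.png",cv2.resize(c["image"][280:390,230:380,::-1],None,fx=5,fy=5,interpolation=cv2.INTER_CUBIC))
```

```text
5.37 [581.2 204.9  60.8] [0.766 0.596 0.148 0.19 ] F [-0.9 -0.3 -0.2] op 0.523 j [ 0.36  0.15  2.02 -0.48  0.61 -0.62]
rows 1 dist 27.1 rot [-0.2  0.1 -0.3]
0.53 2 1.5 26.9 -0.16 0.07 -0.27
```

View pics/s6.png

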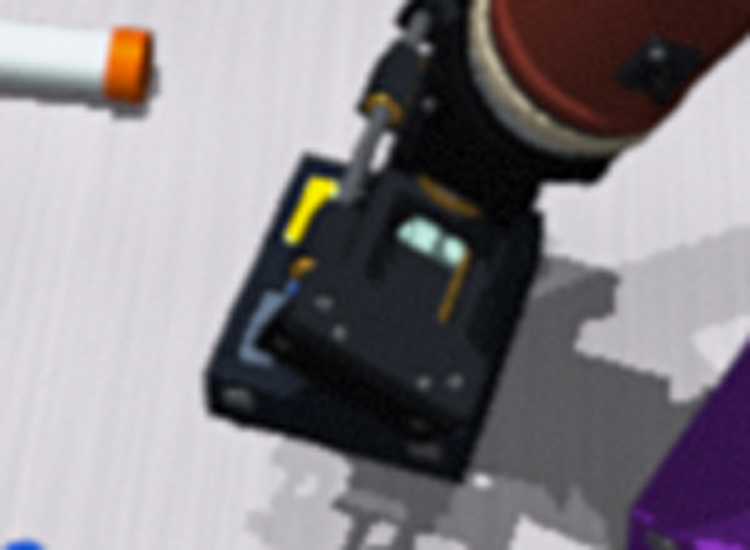

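The view shows the gripper straddling the tipped chamber, with the blue band just visible at crop (293,287). I correct sideways by 2 mm and go down most of the way.

carry_out(steps="0.53 2 1.5 0 0 0 -0.3; 0.53 0 0 10 0 0 0; 0.53 0 0 10 0 0 0; 0.53 0 0 0 0 0 0; 0.53 0 0 0 0 0 0")

```text
time_s: 5.83
eef_pos: [0.5922, 0.2051, 0.0447]
eef_rot: [0.764, 0.598, 0.148, 0.19]
ft_force: [0.0, -0.9, 0.5]
opening: 0.527
```

Run:
```python
from plan import *
st(); rows(G(22,1),rot(28),.53)
```

```text
5.83 [592.2 205.1  44.7] [0.764 0.598 0.148 0.19 ] F [ 0.  -0.9  0.5] op 0.527 j [ 0.35  0.2   2.   -0.5   0.58 -0.61]
rows 1 dist 7.8 rot [-0.1 -0.   0.1]
0.53 -0.9 -0.4 7.7 -0.08 -0.02 0.08
```

carry_out(steps="0.53 -0.5 -0.2 4 0 0 0; 0.53 0 0 3.5 0 0 0; 0.53 0 0 0 0 0 0; 0.53 0 0 0 0 0 0")

```text
time_s: 6.17
eef_pos: [0.5959, 0.2039, 0.0388]
eef_rot: [0.764, 0.598, 0.149, 0.19]
ft_force: [-0.6, -0.3, -0.2]
opening: 0.533
```

Run:
```python
from plan import *
for _ in range(2): st()
rows(G(22,1),rot(28),.53)
```

```text
6.17 [595.9 203.9  38.8] [0.764 0.598 0.149 0.19 ] F [-0.6 -0.3 -0.2] op 0.533 j [ 0.35  0.22  2.   -0.51  0.57 -0.6 ]
6.17 [595.9 203.9  38.8] [0.764 0.598 0.149 0.19 ] F [-0.6 -0.3 -0.2] op 0.533 j [ 0.35  0.22  2.   -0.51  0.57 -0.6 ]
rows 1 dist 1.4 rot [-0. -0.  0.]
0.53 -0.6 -1 0.6 -0.02 -0.05 0.05
```

carry_out(steps="0.53 0 -0.8 0.8 0 0 0; 0.45 0 0 0 0 0 0; 0.38 0 0 0 0 0 0; 0.3 0 0 0 0 0 0; 0.3 0 0 0 0 0 0; 0.3 0 0 0 0 0 0; 0.3 0 0 0 0 0 0; 0.3 0 0 0 0 0 0", grip_force=15)

```text
time_s: 6.83
eef_pos: [0.5957, 0.2041, 0.0381]
eef_rot: [0.764, 0.598, 0.149, 0.19]
ft_force: [-0.3, -0.3, 0.1]
opening: 0.392
```

Run:
```python
from plan import *
st(); rows(G(22,1),rot(28),.3)
```

```text
6.83 [595.7 204.1  38.1] [0.764 0.598 0.149 0.19 ] F [-0.3 -0.3  0.1] op 0.392 j [ 0.35  0.22  2.   -0.51  0.57 -0.6 ]
rows 1 dist 0.9 rot [ 0.  -0.1  0. ]
0.3 -0.8 -0.5 0.1 0.01 -0.07 0.05
```

carry_out(steps="0.3 0 0 -2 0 0 0; 0.3 0 0 -4 0 0 0; 0.3 0 0 -6 0 0 0; 0.3 0 0 -8 0 0 0; 0.3 0 0 -8 0 0 0; 0.3 0 0 -8 0 0 0; 0.3 0 0 -4 0 0 0; 0.3 0 0 0 0 0 0")

```text
time_s: 7.5
eef_pos: [0.5777, 0.2091, 0.0749]
eef_rot: [0.764, 0.598, 0.15, 0.191]
ft_force: [-0.4, 0.4, -0.1]
opening: 0.397
```

Run:
```python
from plan import *
from cell import read_camera
st()
ims=[]
for k,(x0,y0) in(("side",(240,260)),("top",(160,180))):
    ims.append(cv2.resize(read_camera(k)["image"][y0:y0+110,x0:x0+110,::-1],(400,400),interpolation=cv2.INTER_CUBIC))
cv2.imwrite("pics/s7.png",np.hstack(ims))
```

```text
7.5 [577.7 209.1  74.9] [0.764 0.598 0.15  0.191] F [-0.4  0.4 -0.1] op 0.397 j [ 0.37  0.12  2.02 -0.47  0.64 -0.63]
```

View pics/s7.png

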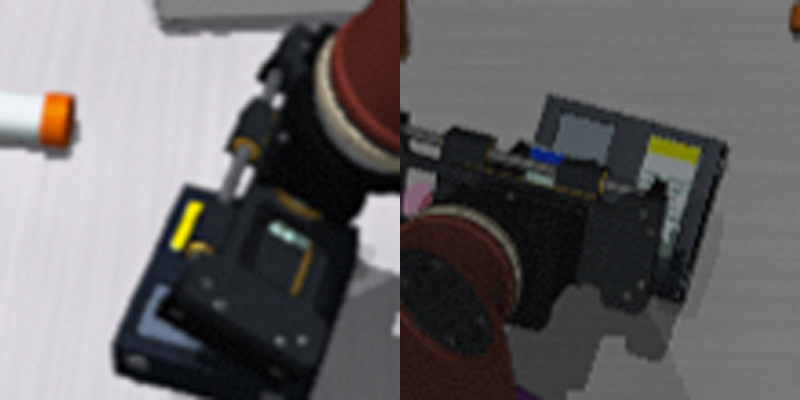

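The side picture shows an empty recess at crop (175,320). In the top picture the blue band at (545,155) rides between the fingers, so the chamber is held.

Run:
```python
from plan import *
p=np.array([.585,.18,.16]); a=rows(p,rot(0),.3,n=8)
T=PL+.028*ex; T[2]=.13
rows(T,rot(0),.3,n=16,start=a)
```

```text
rows 8 dist 91.3 rot [28.  -0.1  0.1]
0.3 -3.2 6.6 -8.7 3.5 -0.01 0.01; 0.3 -3.3 6.1 -9.1 3.5 -0.01 0.01; 0.3 -3.2 5.6 -9.4 3.5 -0.01 0.01; 0.3 -3.3 4.9 -9.8 3.5 -0.01 0.01; 0.3 -3.2 4.4 -10 3.5 -0.01 0.01; 0.3 -3.3 3.7 -10.3 3.5 -0.01 0.01; 0.3 -3.2 3.1 -10.5 3.5 -0.01 0.01; 0.3 -3.3 2.4 -10.7 3.5 -0.01 0.01
rows 16 dist 326.2 rot [ 0.  0. -0.]
0.3 -19.6 5.1 1.9 0 0 -0; 0.3 -19.7 5.1 1.9 0 0 -0; 0.3 -19.6 5.1 1.8 0 0 -0; 0.3 -19.7 5.1 1.9 0 0 -0; 0.3 -19.6 5.1 1.9 0 0 -0; 0.3 -19.7 5.1 1.9 0 0 -0; 0.3 -19.6 5.2 1.9 0 0 -0; 0.3 -19.7 5.1 1.8 0 0 -0
0.3 -19.6 5.1 1.9 0 0 -0; 0.3 -19.7 5.1 1.9 0 0 -0; 0.3 -19.6 5.1 1.9 0 0 -0; 0.3 -19.7 5.1 1.9 0 0 -0; 0.3 -19.6 5.1 1.9 0 0 -0; 0.3 -19.7 5.1 1.8 0 0 -0; 0.3 -19.6 5.1 1.9 0 0 -0; 0.3 -19.6 5.1 1.9 0 0 -0
```

carry_out(steps="0.3 -3.2 6.6 -8.7 3.5 0 0; 0.3 -3.3 6.1 -9.1 3.5 0 0; 0.3 -3.2 5.6 -9.4 3.5 0 0; 0.3 -3.3 4.9 -9.8 3.5 0 0; 0.3 -3.2 4.4 -10 3.5 0 0; 0.3 -3.3 3.7 -10.3 3.5 0 0; 0.3 -3.2 3.1 -10.5 3.5 0 0; 0.3 -3.3 2.4 -10.7 3.5 0 0")

```text
time_s: 8.27
eef_pos: [0.585, 0.1795, 0.1599]
eef_rot: [0.788, 0.616, -0.001, -0.002]
ft_force: [0.3, 1.2, -0.6]
opening: 0.392
```

carry_out(steps="0.3 -10 2.5 1 0 0 0; 0.3 -20 5 2 0 0 0; 0.3 -20 5 2 0 0 0; 0.3 -20 5.2 2 0 0 0; 0.3 -20 5.2 2 0 0 0; 0.3 -20 5.2 2 0 0 0; 0.3 -20 5.2 2 0 0 0; 0.3 -20 5.2 2 0 0 0")

```text
time_s: 8.93
eef_pos: [0.5851, 0.0237, 0.1428]
eef_rot: [0.788, 0.616, -0.0, 0.0]
ft_force: [0.3, 0.1, -0.4]
opening: 0.395
```

carry_out(steps="0.3 -20 5.2 2 0 0 0; 0.3 -20 5.2 2 0 0 0; 0.3 -20 5.2 2 0 0 0; 0.3 -20 5.2 2 0 0 0; 0.3 -20 5.2 2 0 0 0; 0.3 -20 5.2 2 0 0 0; 0.3 -20 5 2 0 0 0; 0.3 -10 2.5 1 0 0 0")

```text
time_s: 9.6
eef_pos: [0.5865, -0.1321, 0.1278]
eef_rot: [0.788, 0.616, -0.001, 0.0]
ft_force: [-0.5, -0.2, -1.2]
opening: 0.394
```

Run:
```python
from plan import *
from cell import read_camera
st()
T=PL+.028*ex; T[2]=.12
rows(T,rot(0),.3)
import pickle
cs={n:read_camera(n) for n in("side","top")}; pickle.dump(cs,open("c2.pkl","wb"))
ims=[]
for k,(x0,y0) in(("side",(255,160)),("top",(290,175))):
    ims.append(cv2.resize(cs[k]["image"][y0:y0+120,x0:x0+120,::-1],(400,400),interpolation=cv2.INTER_CUBIC))
cv2.imwrite("pics/s8.png",np.hstack(ims))
```

```text
9.6 [ 586.5 -132.1  127.8] [ 0.788  0.616 -0.001  0.   ] F [-0.5 -0.2 -1.2] op 0.394 j [-0.35  0.25  1.68 -0.    1.22 -1.68]
rows 1 dist 15.0 rot [-0.   0.1 -0. ]
0.3 -11.9 4.7 7.8 -0.04 0.05 -0.01
```

View pics/s8.png

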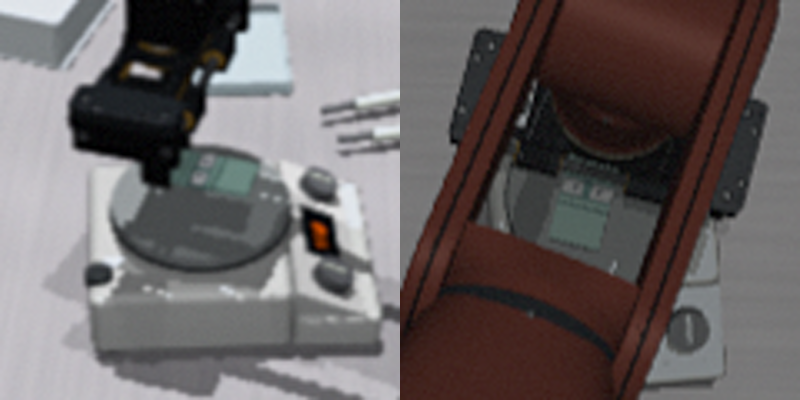

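The pictures show the slide held level-looking above the round top. Fields are near side crop (200,170) and the free end near (255,180). I'll measure its tilt before setting it down.

Run:
```python
from h import *
import pickle
cs=pickle.load(open("c2.pkl","rb"))
ims=[]
for k,(x0,y0) in(("side",(300,195)),("top",(325,215))):
    im=cs[k]["image"][y0:y0+40,x0:x0+40,::-1]; im=cv2.convertScaleAbs(im,alpha=1.5 if k=="side" else 2)
    ims.append(cv2.resize(im,(400,400),interpolation=cv2.INTER_CUBIC))
cv2.imwrite("pics/s9.png",np.hstack(ims))
```

```text
(no output)
```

View pics/s9.png

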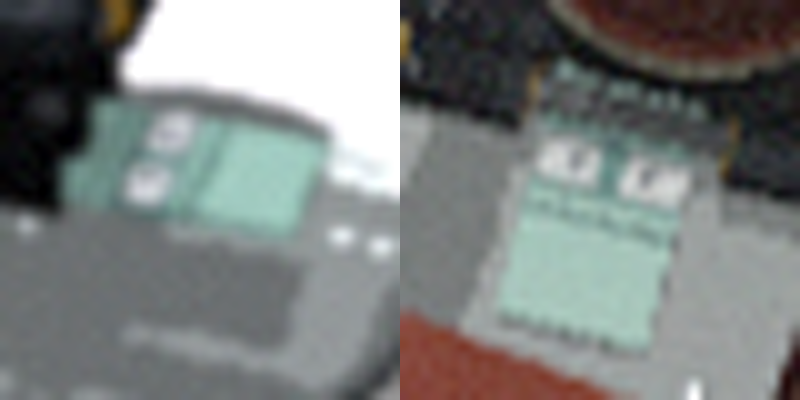

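Run:
```python
from plan import *
import pickle
cs=pickle.load(open("c2.pkl","rb"))
def tri(s,t):
    A=[];b=[]
    for c,(u,v) in((cs["side"],(300+s[0]/10-.45,195+s[1]/10-.45)),(cs["top"],(325+t[0]/10-.45,215+t[1]/10-.45))):
        o,d=ray(c,u,v); d/=np.linalg.norm(d); M=np.eye(3)-np.outer(d,d); A.append(M);b.append(M@o)
    return np.linalg.solve(sum(A),sum(b))
P={n:tri(s,t) for n,s,t in(("f-y",(171,132),(254,185)),("f+y",(148,185),(171,161)),("e-y",(325,140),(250,343)),("e+y",(297,225),(103,312)))}
for k,v in P.items(): print(k,np.round(v*1000,1))
f=(P["f-y"]+P["f+y"])/2; e=(P["e-y"]+P["e+y"])/2; d=f-e; print("len",np.linalg.norm(d)*1e3,"tilt",np.degrees(np.arctan2(d[2],np.hypot(*d[:2]))),"yaw",np.degrees(np.arctan2(d[1],d[0])))
print("TCP - centre", (np.array([.5865,-.1321,.1278])-f)*1000, "along",(np.array([.5865,-.1321,.1278])-f)@ex*1000)
```

```text
f-y [ 556.9 -135.6  129.3]
f+y [ 561.9 -116.8  127.8]
e-y [ 520.2 -135.   129.1]
e+y [ 526.2 -101.7  129.6]
len 37.06326230078734 tilt -1.2603274158473106 yaw -12.289205376116
TCP - centre [27.10148076 -5.87569361 -0.75157512] along 27.717909889394782
```

carry_out(steps="0.3 -4 2 2 0 0 0; 0.3 -4 2 2 0 0 0; 0.3 -3 0.6 3 0 0 0; 0.3 0 0 5 0 0 0; 0.3 0 0 5 0 0 0; 0.3 0 0 5 0 0 0; 0.3 0 0 4 0 0 0; 0.3 0 0 2 0 0 0")

```text
time_s: 10.37
eef_pos: [0.5891, -0.1412, 0.1004]
eef_rot: [0.788, 0.616, -0.0, -0.001]
ft_force: [0.0, 0.2, -0.8]
opening: 0.399
```

carry_out(steps="0.3 0 0 0 0 0 0; 0.3 0 0 0 0 0 0; 0.3 0 0 0 0 0 0")

```text
time_s: 10.62
eef_pos: [0.5898, -0.1417, 0.1017]
eef_rot: [0.788, 0.616, 0.0, 0.0]
ft_force: [-0.4, 0.4, -0.2]
opening: 0.395
```

Run:
```python
from plan import *
st()
T=PL+.028*ex; T[2]=.091
rows(T,rot(0),.3)
```

```text
10.62 [ 589.8 -141.7  101.7] [0.788 0.616 0.    0.   ] F [-0.4  0.4 -0.2] op 0.395 j [-0.37  0.29  1.68  0.    1.17 -1.69]
rows 1 dist 11.3 rot [ 0.  -0.   0.1]
0.3 -3.4 -0.9 10.7 0.03 -0.03 0.08
```

carry_out(steps="0.3 -3 -1 2 0 0 0; 0.3 0 0 2 0 0 0; 0.3 0 0 2 0 0 0; 0.3 0 0 1 0 0 0; 0.3 0 0 1 0 0 0; 0.3 0 0 0 0 0 0; 0.3 0 0 0 0 0 0")

```text
time_s: 11.2
eef_pos: [0.5879, -0.1443, 0.0934]
eef_rot: [0.788, 0.616, 0.0, -0.0]
ft_force: [-0.2, -1.1, -0.1]
opening: 0.399
```

carry_out(steps="0.3 0 0 0.5 0 0 0; 0.3 0 0 0.5 0 0 0; 0.3 0 0 0 0 0 0; 0.3 0 0 0 0 0 0")

```text
time_s: 11.53
eef_pos: [0.5879, -0.1443, 0.0925]
eef_rot: [0.788, 0.616, 0.0, -0.0]
ft_force: [-0.5, -0.6, 0.1]
opening: 0.397
```

carry_out(steps="0.3 0 0 0.5 0 0 0; 0.3 0 0 0 0 0 0; 0.3 0 0 0 0 0 0")

```text
time_s: 11.78
eef_pos: [0.5879, -0.1443, 0.092]
eef_rot: [0.788, 0.616, 0.0, -0.0]
ft_force: [0.3, 0.0, 0.6]
opening: 0.395
```

carry_out(steps="0.3 0 0 0.5 0 0 0; 0.3 0 0 0 0 0 0; 0.3 0 0 0 0 0 0")

```text
time_s: 12.03
eef_pos: [0.5879, -0.1443, 0.0915]
eef_rot: [0.788, 0.616, 0.0, -0.0]
ft_force: [-0.7, 0.5, -0.2]
opening: 0.395
```

carry_out(steps="0.3 0 0 0.4 0 0 0; 0.3 0 0 0 0 0 0; 0.3 0 0 0 0 0 0")

```text
time_s: 12.28
eef_pos: [0.588, -0.1444, 0.0913]
eef_rot: [0.788, 0.616, 0.0, -0.0]
ft_force: [0.4, 0.6, 2.4]
opening: 0.397
```

Contact is felt: 2.4 N at the expected height. Releasing gently.

carry_out(steps="0.42 0 0 0 0 0 0; 0.46 0 0 0 0 0 0; 0.5 0 0 0 0 0 0; 0.54 0 0 0 0 0 0; 0.54 0 0 0 0 0 0; 0.54 0 0 -2 0 0 0; 0.54 0 0 -6 0 0 0; 0.54 0 0 -15 0 0 0")

```text
time_s: 12.95
eef_pos: [0.5863, -0.1438, 0.1124]
eef_rot: [0.788, 0.616, -0.001, -0.002]
ft_force: [0.2, 0.1, -0.1]
opening: 0.535
```

carry_out(steps="0.54 0 0 -30 0 0 0; 0.54 0 0 -40 0 0 0; 0.54 20 -20 -30 0 0 0; 0.54 35 -15 0 0 0 0; 0.54 38 -10 0 0 0 0; 0.54 40 0 0 0 0 0; 0.54 40 0 0 0 0 0; 0.54 40 0 0 0 0 0")

```text
time_s: 13.62
eef_pos: [0.5957, 0.0749, 0.2155]
eef_rot: [0.788, 0.616, 0.001, 0.0]
ft_force: [0.2, -0.2, 1.0]
opening: 0.54
```

Run:
```python
from plan import *
from cell import read_camera
st()
import pickle
cs={n:read_camera(n) for n in("side","top")}; pickle.dump(cs,open("c3.pkl","wb"))
ims=[]
for k,(x0,y0) in(("side",(260,170)),("top",(295,185))):
    ims.append(cv2.resize(cs[k]["image"][y0:y0+110,x0:x0+110,::-1],(400,400),interpolation=cv2.INTER_CUBIC))
cv2.imwrite("pics/s10.png",np.hstack(ims))
cv2.imwrite("pics/s11.png",cs["side"]["image"][:,:,::-1])
```

```text
13.62 [595.7  74.9 215.5] [0.788 0.616 0.001 0.   ] F [ 0.2 -0.2  1. ] op 0.54 j [-0.01  0.17  1.6   0.    1.37 -1.33]
```

View pics/s10.png

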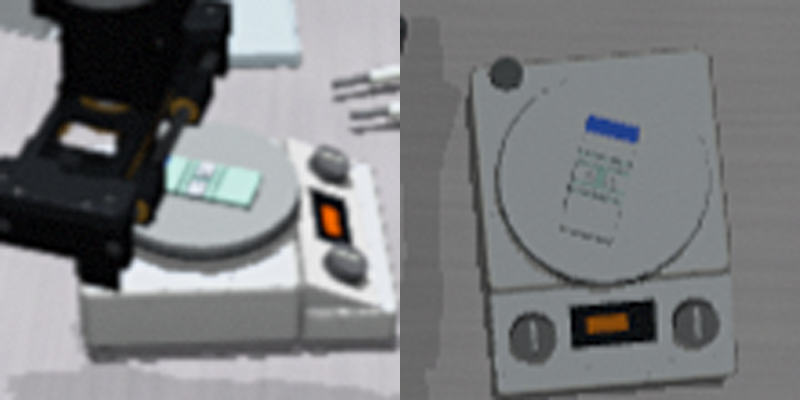

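View pics/s11.png

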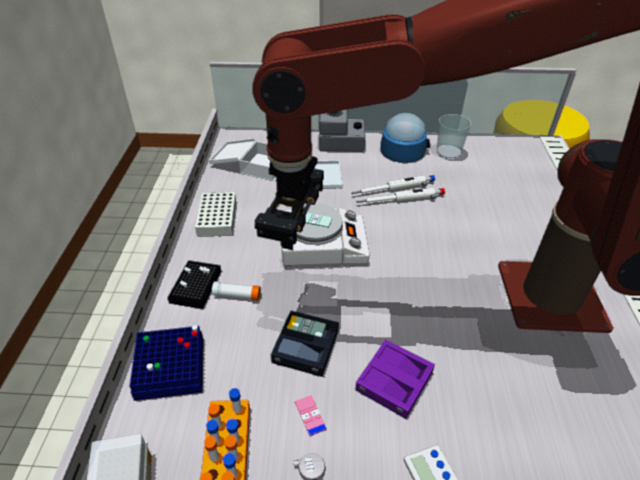

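Run:
```python
from plan import *
import pickle
cs=pickle.load(open("c3.pkl","rb")); c0=pickle.load(open("c0.pkl","rb"))
p=onz(cs["top"],295+200/3.636-.36,185+180/3.636-.36,.0945); print(p, np.hypot(*(p-PL)[:2])*1000)
# yellow & bystanders difference vs start, away from arm (top)
from meas import glass
for c in(c0,cs):
    for rc,a in glass(c["top"],(219,208,246,262),.031,80): print(np.round(rc[0],1),np.round(rc[1],1))
d=np.abs(cs["side"]["image"].astype(int)-c0["side"]["image"]).max(2)
for n,(u,v) in dict(tube=(238,292),tally=(312,466),pink=(310,414),lid=(322,175)).items(): print(n,np.median(d[v-12:v+12,u-12:u+12]))
```

```text
[ 0.56049186 -0.13728143  0.0945    ] 0.8800831818260113
[566.4 146.9] [36.3 77.5]
[566.2 146.9] [35.4 78. ]
tube 7.0
tally 7.0
pink 7.0
lid 22.0
```

Run:
```python
from cell import hand_in,r
s=r.read_state(); print(s["time_s"],s["ft_force"]); print(hand_in())
```

```text
13.7167 [-0.86452936 -0.27399271 -1.10041205]
the job is handed in; nothing more can be done
None
```

I pressed the blue-banded chamber down over the finger well with shut fingertips until it tipped up in its case. I then gripped it by its long sides with the tool square to the glass, lifted it out, levelled it and set it down on the warming plate. I released it only after feeling a 2.4 N touch at the expected height. The job was handed in at 13.7 s, and no verdict was reported.

What the last checks showed:
- **Placement:** the chamber lies face up about 1 mm from the plate's centre in the top view, well inside the rim. Its tilt was about 1° when measured while still held; I did not measure it again after release.
- **Yellow-banded chamber:** it measured within about 0.2 mm of where it started.
- **Tube and tally counter:** the side view showed no change at either.
- **Lid:** the comparison did show a change in the patch I took for it. I put this down to the arm partly hiding it, and the gripper never went near it, but I did not measure the lid's position separately.
- **Other disagreement:** the tipped chamber's lower end came out about 14 mm too high when measured from both views, because the case wall hid part of it. Projecting the expected 28° position into both views matched the edges that could be seen.

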